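# Open the spring jaw of a holding fixture and keep it open

## Robot

A 7-joint arm with a two-finger parallel gripper is mounted at the origin on the work surface. World frame = base frame: x ahead of the robot, y to its left, z up, the work surface at z = 0. Lengths are in mm, angles in rad, forces in N, time in s.
With the tool pointing down it reaches from about 400 to 850 mm from the base axis. Payload 4.5 kg.
Tool frame: the origin (TCP) lies midway between the tips of the shut fingers; the grasp point (between the pads) lies 19 mm behind it (robot.hold_point_z is the distance from the TCP to the grasp point, in mm); z points along the fingers, y is the line along which they close (so a half turn about z gives the same grasp; the last joint's range is limited). The gripper opens to 88 mm and grips with 3 to 60 N. Pads are 18 mm wide; open, the fingers measure 123 mm over their backs; the gripper's body (75 mm by 187 mm) begins 45 mm behind the grasp point.
Start: joints at [1.23, 0.689, -0.195, 1.565, 0.157, 0.902, -0.215], TCP at [228.834, -581.626, 238.743] pointing down, gripper open.
Joint ranges: [-3.01, 3.01], [-0.46, 2.08], [-1.47, 1.51], [0.13, 2.56], [-1, 4.14], [0.04, 2.09], [-2.66, 2.66]. Speed limits (rad/s): [2.57, 2.57, 3.14, 3.14, 3.14, 3.14, 3.14].

## Interface

Orientations are given as [roll, pitch, yaw] about the fixed x, y, z axes, in that order (R = Rz(yaw) Ry(pitch) Rx(roll)).
In Python, from cell import readout, optics, robot gives the robot as it stands. The module is installed in compiled form; this text tells all that it offers.
- The arm moves only by the shell command python3 -m creep 'ROWS' [OPENING] [FORCE]. ROWS is JSON, a list of rows, each a list of 6 numbers: the shift along the tool's x, y, z in m, then the turn, a rotation vector about the tool's x, y, z in degrees. In form: [[dx, dy, dz, ax, ay, az], ...]. A call has 1 to 20 rows; each row is the pose to reach, as a shift and turn from the pose commanded when the call began, along the tool's axes at that moment; what a row does not reach only later rows make up. A row lasts 1/10 s, in which the tool goes at most 50 mm and 8.59 degrees, less where a joint would pass 70% of its speed; a pose out of reach is approached as far as the arm can. A call with a gripper value outside its range is refused whole. OPENING is the opening, from -1 (shut) to 1 (fully open), set as the call begins (- or left out, the last holds). The fingers move at their own pace and stop on an object; FORCE is the grip in N (left out, the last holds). Time passes only in rows, so rows that repeat a pose let the fingers close. It gives the time, the measured TCP pose, the force, the opening and the grip force at its end, in the units of the state.
- readout.state(): the state, without advancing time (a new reading comes with each control period).
- optics.snapshot(name): name is "side" or "top" or "wrist"; returns the picture (400x640x3 uint8, red, green, blue); there is no depth.
- optics.camera_model(name): a dict with "camera_matrix" (3x3 intrinsics, pixels), "view" (4x4, takes a point from world to camera coordinates). Camera axes: x right, y down, z forward; pixel columns grow to the right and rows downward; lengths in mm; the calibration is good to about 2 mm. The wrist camera is an equidistant fisheye: a pixel r from the principal point sees the ray r / f radians off the axis. A picture is of the moment at which its call begins: read the wrist's pose just before it. camera_model takes no time and is no camera call; for the wrist camera it gives the pose at the moment of the call.
- robot.hand_in(): hands the job in; it is judged then, once.
The state is a dict: "clock": time; "joints": joint angles; "joint_vel": joint speeds; "joint_efforts": joint torques, N m; "tcp_pos": TCP position; "tool_rot": TCP orientation; "force": force on the tool from outside, world axes, zero at the start; "torque": the same for the moment, N m; "opening": opening from 0.0 (shut) to 1.0 (fully open); "grasp_force": force on a finger pad.
Only numpy, scipy, OpenCV 4.12 (cv2) and the standard library are available. Lean on these libraries where they do the work, as an engineer would, in place of code of your own. Each camera call takes 0.05 s, during which the arm holds its last target. There are 200 camera calls.

## Task

Open the spring jaw of the holding fixture so that a colleague can lift the measured part out: first turn the black clamp knob a quarter turn anticlockwise (seen from above) to its stop to free the sliding jaw, then flip the steel safety catch up and fully over, away from the lever, and then pull the lever back towards the catch's side, to its stop. Finish while still holding the lever pulled back with the gripper: do not let it go, as it springs shut. Leave the part and the other loose things where they are.

Things in the scene. Friction and masses are not known exactly. Their poses are not given: they have to be found in the camera images.
- fixture: Steel holding fixture fixed to the granite table, bed 320 x 130 x 15 mm. Origin on the table below the lever's pivot; z up; +x runs from catch through lever to jaws (away from the robot, turned up to 0.35 rad either way), +y left. In its frame, mm: lever pivot (0,0,30), catch pivot (-100,0,75), knob axis (10,115), sliding jaw x 40 to 94, fixed jaw x 130 to 150.
- knob (a joint): Clamp knob angle about its vertical axis, rad, positive anticlockwise from above. Near 0 (starts 0 to 0.15) its bar lies along fixture x and its cam blocks the sliding jaw, and so the lever; stop at 1.57, bar along fixture y, jaw free. Counts as free above 1.2. Friction about 0.12 N m, stays where left.
- knob_grip (a point): Centre of the clamp knob's bar grip, on its axis, 70 mm above the table. Black bar 56 mm long, 14 mm thick, 32 mm tall (54 to 85 mm above the table), on a 48 mm disc whose top is at 53 mm.
- catch (a joint): Safety catch angle about its pivot (level axis along fixture y), rad. 0 = closed, level, its tip propping the lever's cross-plate so the lever cannot be pulled; grows as the tip is lifted and carried over to fixture -x; 1.57 upright; stop at 2.6. Counts as flipped above 1.9. Light friction (0.005 N m): let go beyond about 1.9 it falls to the open stop, short of upright it falls closed.
- catch_grip (a point): Centre of the round boss on the catch, 60 mm from the catch pivot, 75 mm above the table when closed; moves with the catch. Boss: disc 26 mm in diameter in the fixture's x-z plane, 16 mm wide along y, on a steel bar 100 mm long, 10 mm wide (y), 12 mm tall. Gripped across y from above, it swivels between the pads while carried along its arc.
- catch_pivot (a point): Centre of the catch's pivot on the fixture, 75 mm above the table; bearing plates 32 mm wide over all (y), 26 mm long (x), reaching 86 mm above the table. Fixed to the fixture.
- lever (a joint): Lever angle about its pivot (level axis along fixture y), rad: 0 = at rest, leaning 0.35 rad from upright to fixture +x; grows as its grip is pulled to fixture -x; stop at 0.65 (leaning 0.30 to -x). Counts as pulled above 0.5. A spring returns it: about 3 N at the grip at rest, 8 N at the stop. It draws the sliding jaw along, 16 mm per rad.
- lever_grip (a point): Middle of the lever's grip: black rubber round bar, 20 mm in diameter, 76 mm long, along fixture y, between two steel arms (12 mm thick, 82 mm apart inside) that run down to the pivot, 150 mm away. 171 mm above the table at rest, clear space below. Can be pinched across fixture x from above and rolls between the pads. Moves with the lever.
- lever_pivot (a point): Centre of the lever's pivot on the fixture, 30 mm above the table. Fixed to the fixture.
- jaw (a joint): Opening of the sliding jaw, m: 0 = closed near the part, 0.0104 with the lever at its stop.
- part: Brass part being measured, 33 x 50 x 30 mm with a 20 mm stud on top, lying on the bed between the jaws (fixture x about 112 mm). Origin under its centre. Not to be disturbed.
- ring_gauge: Steel ring gauge, 64 mm outside, 32 mm inside, 22 mm tall, on the table on the fixture's -y side. Origin: centre of underside. Leave alone.
- v_block: Dark steel V-block, 50 x 50 mm, 44 mm tall, on the table on the fixture's -y side. Origin: centre of underside. Leave alone.
- ball_stand: Steel reference ball on a stand, foot 60 mm across, 88 mm tall, on the table beyond the knob. Origin: centre of underside. Leave alone.
- wrench: Small wrench, 130 mm long, lying on the table on the robot's side of the knob. Leave alone.

How it is judged:
By the outcome, as a careful person would: the job done as asked, in the order asked, and still so for the second after the job is handed in, while the arm keeps its last pose, push and grip.
It also fails if it takes over 61 s, if anything falls off the work surface, if the arm or the gripper's body presses on something with over 40 N, if the wrist force passes 120 N, or if a joint passes its speed limit or range.

## Working session

There is one attempt and no reset: what is moved stays moved. The work goes in short steps, Python scripts to look and compute and a shell command to move; the robot and the scene stay as the last step left them, time stands still between calls to the robot, and variables do not carry over. Pictures are saved under pics/ and viewed, at most 10 in all, crops included, and the job is handed in when it is done.

```bash
mkdir -p pics
python3 - <<'E'
from cell import readout, optics, robot
import cv2
for n in("top","side"):
    cv2.imwrite(f"pics/{n}0.png",optics.snapshot(n)[:,:,::-1])
    m=optics.camera_model(n);print(n,m["camera_matrix"],m["view"])
s=readout.state();print(s["clock"],s["tcp_pos"],s["tool_rot"],s["opening"],robot.hold_point_z)
E
```

```text
top [[418.26270364   0.         320.40962693]
 [  0.         418.26270364 205.54461584]
 [  0.           0.           1.        ]] [[ 6.72990388e-03 -9.99958412e-01  6.15485891e-03  1.28176674e+01]
 [-9.98862895e-01 -7.01278462e-03 -4.71565158e-02  6.11080497e+02]
 [ 4.71977174e-02 -5.83050137e-03 -9.98868550e-01  8.62478941e+02]
 [ 0.00000000e+00  0.00000000e+00  0.00000000e+00  1.00000000e+00]]
side [[393.50941222   0.         318.82395514]
 [  0.         393.50941222 204.76874468]
 [  0.           0.           1.        ]] [[ 6.56795651e-01 -7.53997922e-01 -1.03250117e-02 -3.79971965e+02]
 [-5.21289855e-01 -4.44108553e-01 -7.28714266e-01  4.36316207e+02]
 [ 5.44863616e-01  4.83998684e-01 -6.84740033e-01  6.04995514e+02]
 [ 0.00000000e+00  0.00000000e+00  0.00000000e+00  1.00000000e+00]]
0.1 [ 228.57526933 -581.11110167  237.9939542 ] [-3.13997921e+00  1.20918480e-04  3.74865122e-01] 0.9985329636613421 18.700000000000003
```

View pics/top0.png

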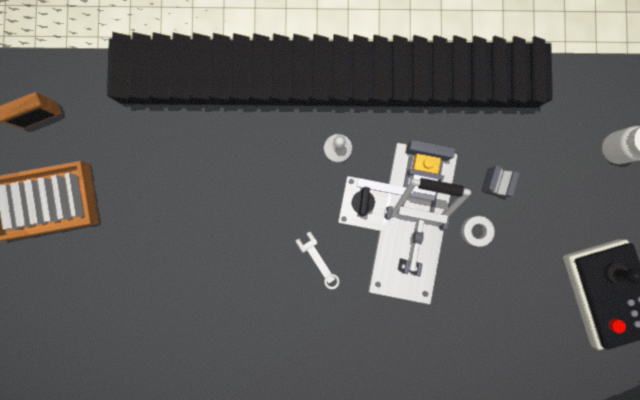

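View pics/side0.png

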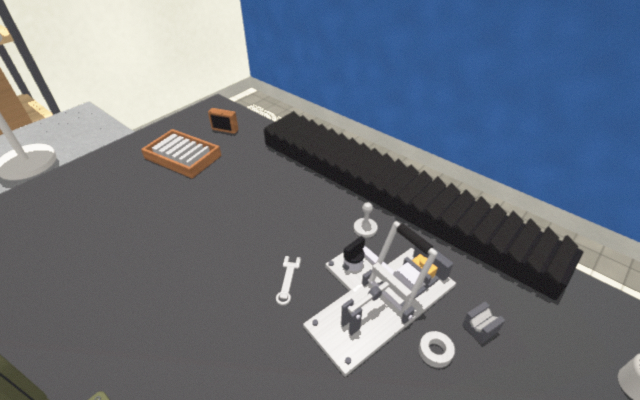

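The top view shows the fixture around (415,220), with the knob at (363,202), the catch at (413,262) and the lever grip at (441,187). The side view shows the same parts near (380,290). I'll enlarge both views to get exact points.

Run:
```python
import cv2,numpy as np
a=cv2.imread("pics/top0.png")[130:310,320:480];b=cv2.imread("pics/side0.png")[210:375,300:465]
f=lambda i:cv2.resize(i,(400*1,0) and (400,int(i.shape[0]*400/i.shape[1])),interpolation=cv2.INTER_CUBIC)
a,b=cv2.resize(a,(480,540),interpolation=2),None
cv2.imwrite("pics/topc.png",a)
```

```text
(no output)
```

View pics/topc.png

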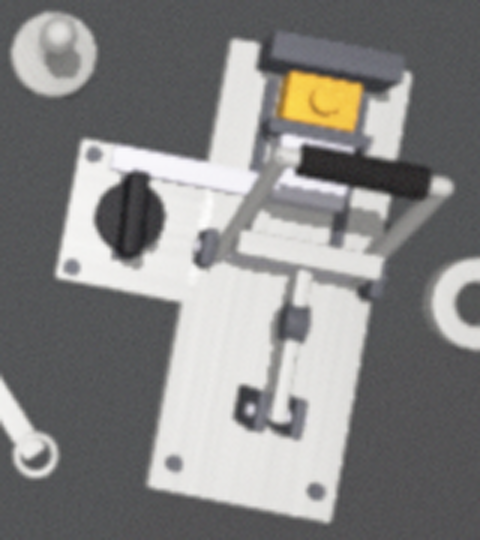

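The crop (3x, offset 320,130) shows the grip centre at (366,172), boss (293,322), catch pivot (281,408), knob bar (131,215), and the near bed corners at (148,487) and (331,521). Next I'll fit the fixture pose.

```bash
cat > h.py <<'E'
import numpy as np
from scipy.optimize import least_squares
from scipy.spatial.transform import Rotation as R
from cell import readout, optics, robot
def proj(n,P):
    m=optics.camera_model(n);V=np.array(m["view"]);K=np.array(m["camera_matrix"])
    c=V[:3,:3]@np.asarray(P,float)+V[:3,3]
    if n=="wrist":
        r=np.hypot(c[0],c[1]);t=np.arctan2(r,c[2]);c=np.array([c[0]/r*t,c[1]/r*t,1])
    return (K@(c/c[2]))[:2]
def fw(p,q): # fixture mm -> world
    c,s=np.cos(p[2]),np.sin(p[2]);return np.array([p[0]+c*q[0]-s*q[1],p[1]+s*q[0]+c*q[1],q[2]])
def plan(target,yaw): # shift in tool axes of TCP (m) and yaw turn for down-pointing tool
    s=readout.state();T=R.from_euler("xyz",s["tool_rot"])
    d=T.inv().apply(np.array(target)-s["tcp_pos"])/1000
    G=R.from_euler("xyz",[np.pi,0,yaw]);return d.round(4),np.degrees((T.inv()*G).as_rotvec()).round(2)
E
python3 - <<'E'
from h import *
pts=[((51.4,0,171),(366,172)),((-40,0,76),(293,322)),((-100,0,80),(281,410)),((10,115,85),(131,215)),((10,115,53),(129,217))]
def f(p):
    r=[]
    for q,u in pts: r+=list(proj("top",fw(p,q))-(np.array(u)/3+[320,130]))
    xb=p[3]
    for y,u in((65,(148,487)),(-65,(331,521))): r+=list(proj("top",fw(p,(xb,y,15)))-(np.array(u)/3+[320,130]))
    return r
s=least_squares(f,[600,-200,-.2,-150]);print(s.x,np.round(s.fun,1))
p=s.x
for q in pts: print(q[0],fw(p,q[0]).round(1),proj("side",fw(p,q[0])).round(1))
s=readout.state();print(s["tool_rot"],s["force"])
E
```

```text
[ 5.86746608e+02 -1.79947333e+02 -1.79051273e-01 -1.69572911e+02] [-1.7 -0.5  0.3  0.1 -0.6  1.4  1.3 -0.7  0.2 -0.4  0.  -0.1  0.6  0.2]
(51.4, 0, 171) [ 637.3 -189.1  171. ] [413.8 238.3]
(-40, 0, 76) [ 547.4 -172.8   76. ] [374.7 293.1]
(-100, 0, 80) [ 488.3 -162.1   80. ] [352. 309.]
(10, 115, 85) [617.1 -68.6  85. ] [354.1 243.3]
(10, 115, 53) [617.1 -68.6  53. ] [353.3 252.8]
[-3.13997921e+00  1.20918480e-04  3.74865122e-01] [ 0.03930635 -0.88270892  0.10506649]
```

```bash
cat >> h.py <<'E'
P0=[586.7,-179.9,-.179]
E
python3 - <<'E'
from h import *
t=fw(P0,(-29.5,139,240));print(t,plan(t,P0[2]+np.pi/2))
E
```

```text
[582.41968822 -37.86856358 240.        ] (array([ 0.5282, -0.376 , -0.0015]), array([-9.000e-02, -4.000e-02, -5.827e+01]))
```

```bash
python3 -m creep '[[0.03,-0.02,0,0,0,-3],[0.08,-0.056,0,0,0,-8],[0.113,-0.08,0,0,0,-12.5],[0.15,-0.107,0,0,0,-16.6],[0.19,-0.135,0,0,0,-20.8],[0.226,-0.161,0,0,0,-25],[0.264,-0.188,0,0,0,-29.1],[0.302,-0.215,0,0,0,-33.3],[0.34,-0.242,0,0,0,-37.5],[0.377,-0.268,0,0,0,-41.6],[0.415,-0.295,0,0,0,-45.8],[0.453,-0.322,0,0,0,-50],[0.49,-0.349,0,0,0,-54.1],[0.528,-0.376,0,0,0,-58.3],[0.528,-0.376,0,0,0,-58.3],[0.528,-0.376,0,0,0,-58.3],[0.528,-0.376,0,0,0,-58.3]]' -1 30
python3 - <<'E'
from h import *
import cv2
s=readout.state();print(s["joints"],s["tcp_pos"],s["tool_rot"])
i=optics.snapshot("wrist");m=optics.camera_model("wrist");print(m)
cv2.imwrite("pics/w1.png",i[:,:,::-1])
for q in((51.4,0,171),(-40,0,75),(-100,0,75),(10,115,85),(10,115,53),(-170,65,15),(-170,-65,15)):print(q,proj("wrist",fw(P0,q)).round(1))
E
```

```text
clock: 1.8
tcp_pos: [581.6, -40.1, 238.2]
tool_rot: [-3.14, 0.002, 1.39]
force: [-0.1, 0.4, -0.1]
opening: 0.007
grasp_force: 0.0
[ 0.23650286  0.65631175 -0.42602802  1.68790608  0.33723456  0.87264011
 -0.51122631] [581.624941   -40.08427217 238.21744747] [-3.14019381e+00  1.81124216e-03  1.39038400e+00]
{'camera_matrix': array([[309.70691629,   0.        , 320.29754021],
       [  0.        , 309.70691629, 202.86294217],
       [  0.        ,   0.        ,   1.        ]]), 'view': array([[ 9.83512091e-01, -1.80827094e-01, -2.35143034e-03,
        -5.77568190e+02],
       [-1.71480777e-01, -9.36649433e-01,  3.05421321e-01,
         1.95286865e+01],
       [-5.74309158e-02, -2.99982337e-01, -9.52214412e-01,
         4.11270319e+02],
       [ 0.00000000e+00,  0.00000000e+00,  0.00000000e+00,
         1.00000000e+00]])}
(51.4, 0, 171) [406.4 347.6]
(-40, 0, 75) [313.5 295. ]
(-100, 0, 75) [264.1 294. ]
(10, 115, 85) [360.8 206.6]
(10, 115, 53) [357.3 197.6]
(-170, 65, 15) [216.9 225.6]
(-170, -65, 15) [229.2 304.8]
```

View pics/w1.png

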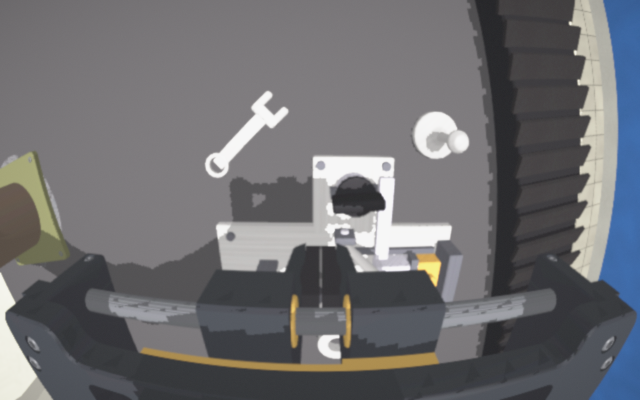

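The wide body runs along fixture x, as I planned. The knob bar (334–385, 200) and the bed corner (218,224) match the fitted pose to within about 2 px. Descending beside the knob bar's near end.

```bash
python3 -m creep '[[0.002,0,0.03,0,0,0],[0.002,0,0.07,0,0,0],[0.002,0,0.11,0,0,0],[0.002,0,0.14,0,0,0],[0.002,0,0.16,0,0,0],[0.002,0,0.17,0,0,0],[0.002,0,0.176,0,0,0],[0.002,0,0.176,0,0,0],[0.002,0,0.176,0,0,0]]' - 
python3 -m creep '[[-0.005,0,0,0,0,0],[-0.01,-0.001,0,0,0,0],[-0.014,-0.001,0,0,0,0],[-0.018,-0.001,0,0,0,0],[-0.022,0,0,0,0,0],[-0.025,0.001,0,0,0,0],[-0.028,0.003,0,0,0,0],[-0.031,0.005,0,0,0,0],[-0.033,0.0075,0,0,0,0],[-0.0345,0.0095,0,0,0,0],[-0.0355,0.011,0,0,0,0],[-0.0365,0.013,0,0,0,0],[-0.0365,0.013,0,0,0,0],[-0.0365,0.013,0,0,0,0]]'
python3 - <<'E'
from h import *
import cv2
cv2.imwrite("pics/w2.png",cv2.resize(optics.snapshot("top")[130:310,320:480,::-1],(480,540),interpolation=2))
E
```

```text
clock: 2.75
tcp_pos: [583.6, -36.8, 63.7]
tool_rot: [3.14, -0.0, 1.392]
force: [0.2, 0.0, 0.7]
opening: 0.006
grasp_force: 0.0
clock: 4.15
tcp_pos: [587.8, -74.4, 62.9]
tool_rot: [-3.139, 0.0, 1.393]
force: [-4.3, 2.3, 4.8]
opening: 0.005
grasp_force: 2.7
```

View pics/w2.png

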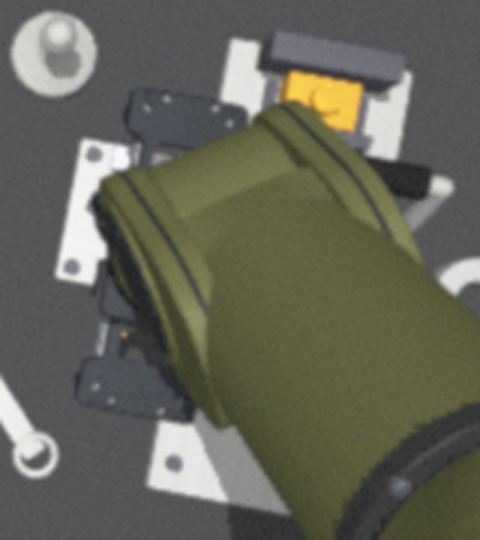

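```bash
python3 -m creep '[[0,-0.006,0,0,0,0],[0,-0.006,-0.02,0,0,0],[0,0,-0.05,0,0,0],[0.006,0.014,-0.05,0,0,0],[0.011,0.028,-0.05,0,0,0],[0.011,0.028,-0.05,0,0,0],[0.011,0.028,-0.05,0,0,0],[0.011,0.028,-0.03,0,0,0],[0.011,0.028,-0.015,0,0,0],[0.011,0.028,-0.005,0,0,0],[0.011,0.028,0.003,0,0,0],[0.011,0.028,0.003,0,0,0],[0.011,0.028,0.003,0,0,0]]' 0.14 30
python3 -m creep '[[0,0,0,0,0,0],[0,0,0,0,0,0],[0,0,0,0,0,0],[0,0,0,0,0,0],[0,0,0,0,0,0],[0,0,0,0,0,0],[0,0,0,0,0,0],[0,0,0,0,0,0]]' -1 30
```

```text
clock: 5.5
tcp_pos: [618.8, -68.8, 59.8]
tool_rot: [3.141, -0.0, 1.392]
force: [-0.1, -0.6, 0.4]
opening: 0.572
grasp_force: 0.0
clock: 6.3
tcp_pos: [617.0, -69.1, 59.7]
tool_rot: [-3.139, 0.001, 1.392]
force: [-5.9, -0.2, 6.4]
opening: 0.156
grasp_force: 29.1
```

```bash
python3 -m creep '[[0,0,0,0,0,-2],[0,0,0,0,0,-4],[0,0,0,0,0,-6],[0,0,0,0,0,-6],[0,0,0,0,0,-6]]'
python3 -c "
from h import *;s=readout.state();print(s['torque'],s['tool_rot'],s['joints'])"
```

```text
clock: 6.8
tcp_pos: [617.1, -69.1, 59.8]
tool_rot: [-3.138, 0.001, 1.495]
force: [-5.6, -0.3, 5.8]
opening: 0.169
grasp_force: 30.9
[ 0.07647428  1.07918251 -0.55578911] [-3.13843702e+00  5.10804676e-04  1.49473009e+00] [ 0.22941755  0.94370236 -0.35088837  1.68885817  0.51199659  0.60499293
 -0.49212602]
```

```bash
python3 -m creep '[[0,0,0,0,0,3],[0,0,0,0,0,6],[0,0,0,0,0,6],[0,0,0,0,0,6],[0,0,-0.02,0,0,6],[0,0,-0.06,0,0,6],[0,0,-0.1,0,0,6],[0,0,-0.14,0,0,6],[0,0,-0.18,0,0,6],[0,0,-0.18,0,0,6],[0,0,-0.18,0,0,6]]' 0.0 30
python3 - <<'E'
from h import *
t=fw(P0,(-40,0,240));print(t,plan(t,P0[2]));s=readout.state();print(s["joints"],s["torque"])
E
```

```text
clock: 7.9
tcp_pos: [619.1, -69.0, 240.5]
tool_rot: [3.139, 0.0, 1.393]
force: [-0.5, 0.3, -0.5]
opening: 0.501
grasp_force: 0.0
[ 547.33911078 -172.77817438  240.        ] (array([-0.1148, -0.0523,  0.0004]), array([ 1.000e-01, -9.000e-02,  9.006e+01]))
[ 0.2782286   0.70766074 -0.44069618  1.56428732  0.34957924  0.94646312
 -0.4531425 ] [-0.09994684 -0.01808255 -0.05259516]
```

```bash
python3 -m creep '[[-0.01,-0.005,0,0,0,6],[-0.02,-0.01,0,0,0,14],[-0.03,-0.015,0,0,0,22],[-0.04,-0.02,0,0,0,30],[-0.05,-0.024,0,0,0,38],[-0.06,-0.028,0,0,0,46],[-0.07,-0.033,0,0,0,54],[-0.08,-0.038,0,0,0,62],[-0.09,-0.042,0,0,0,70],[-0.1,-0.047,0,0,0,78],[-0.11,-0.05,0,0,0,86],[-0.115,-0.052,0,0,0,90],[-0.115,-0.052,0,0,0,90],[-0.115,-0.052,0,0,0,90]]'
python3 - <<'E'
from h import *
import cv2
s=readout.state();print(s["joints"],s["tcp_pos"],s["tool_rot"])
cv2.imwrite("pics/w3.png",optics.snapshot("wrist")[:,:,::-1])
for q in((51.4,0,171),(-40,0,75),(-100,0,75),(10,115,85),(10,143,85),(-170,65,15),(-170,-65,15)):print(q,proj("wrist",fw(P0,q)).round(1))
print(plan(fw(P0,(-40,0,61)),P0[2]))
E
```

```text
clock: 9.3
tcp_pos: [546.5, -172.4, 238.5]
tool_rot: [-3.142, 0.002, -0.176]
force: [0.4, 0.3, -0.1]
opening: 0.498
grasp_force: 0.0
[ 0.22678186  0.61727703 -0.00297254  1.7304299   0.00255123  0.79625799
 -1.52440707] [ 546.51173824 -172.36626356  238.49461221] [-3.14158139e+00  2.37075790e-03 -1.76180116e-01]
(51.4, 0, 171) [321.1  86.3]
(-40, 0, 75) [320.7 182.3]
(-100, 0, 75) [320.5 235.7]
(10, 115, 85) [206.8 137.5]
(10, 143, 85) [182.3 138.9]
(-170, 65, 15) [273.  264.1]
(-170, -65, 15) [367.8 264.3]
(array([0.0009, 0.0006, 0.1778]), array([-0.02,  0.1 ,  0.17]))
```

View pics/w3.png

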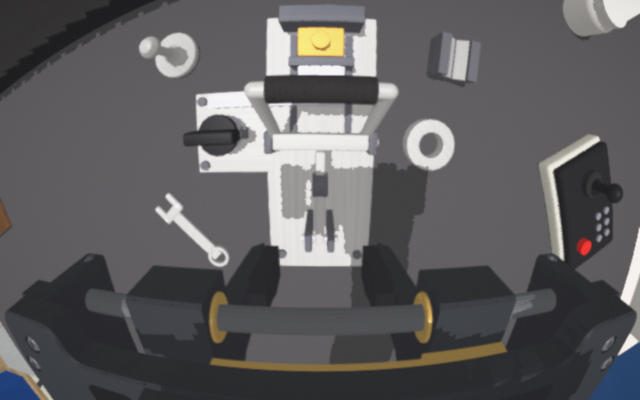

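The wrist view shows the knob bar across the fixture (183–238,137), at its stop. The boss is at (320,184) and the lever grip at (321,88), both matching the predictions. Descending onto the boss.

```bash
python3 -m creep '[[0.001,0,0.03,0,0,0],[0.001,0,0.07,0,0,0],[0.001,0,0.11,0,0,0],[0.001,0,0.14,0,0,0],[0.001,0,0.16,0,0,0],[0.001,0,0.17,0,0,0],[0.001,0,0.177,0,0,0],[0.001,0,0.177,0,0,0],[0.001,0,0.177,0,0,0]]'
python3 -m creep '[[0,0,0,0,0,0],[0,0,0,0,0,0],[0,0,0,0,0,0],[0,0,0,0,0,0],[0,0,0,0,0,0],[0,0,0,0,0,0],[0,0,0,0,0,0],[0,0,0,0,0,0]]' -1 20
```

```text
clock: 10.25
tcp_pos: [548.8, -173.1, 63.6]
tool_rot: [3.141, -0.002, -0.178]
force: [-0.0, -0.4, 0.7]
opening: 0.505
grasp_force: 0.0
clock: 11.05
tcp_pos: [548.5, -172.2, 63.0]
tool_rot: [-3.141, -0.001, -0.178]
force: [-0.6, 3.5, 5.9]
opening: 0.18
grasp_force: 20.0
```

```bash
python3 -m creep '[[0,0,-0.006,0,0,0],[-0.001,0,-0.012,0,0,0],[-0.003,0,-0.018,0,0,0],[-0.005,0,-0.023,0,0,0],[-0.0075,0,-0.029,0,0,0],[-0.0105,0,-0.034,0,0,0],[-0.014,0,-0.0385,0,0,0],[-0.018,0,-0.043,0,0,0],[-0.0225,0,-0.047,0,0,0],[-0.0275,0,-0.0505,0,0,0],[-0.033,0,-0.0535,0,0,0],[-0.038,0,-0.056,0,0,0]]'
python3 -m creep '[[-0.006,0,-0.002,0,0,0],[-0.012,0,-0.003,0,0,0],[-0.018,0,-0.004,0,0,0],[-0.024,0,-0.004,0,0,0],[-0.030,0,-0.0035,0,0,0],[-0.0355,0,-0.0025,0,0,0],[-0.0415,0,-0.001,0,0,0],[-0.047,0,0.0015,0,0,0],[-0.052,0,0.004,0,0,0],[-0.057,0,0.0075,0,0,0],[-0.062,0,0.0115,0,0,0],[-0.062,0,0.0115,0,0,0]]'
```

```text
clock: 12.25
tcp_pos: [512.6, -165.5, 119.7]
tool_rot: [-3.141, -0.004, -0.178]
force: [4.0, 5.1, -2.0]
opening: 0.182
grasp_force: 20.0
clock: 13.45
tcp_pos: [449.0, -153.6, 107.7]
tool_rot: [-3.14, 0.001, -0.176]
force: [0.3, 8.3, 3.4]
opening: 0.181
grasp_force: 20.0
```

```bash
python3 -m creep '[[0,0,0,0,0,0],[0,0,0,0,0,0],[0,0,0,0,0,0],[0,0,0,0,0,0],[0,0,0,0,0,0],[0,0,-0.03,0,0,0],[0,0,-0.07,0,0,0],[0,0,-0.11,0,0,0],[0,0,-0.135,0,0,0],[0,0,-0.135,0,0,0],[0,0,-0.135,0,0,0]]' 0.1 30
python3 - <<'E'
from h import *
import cv2
t=fw(P0,(51.4,0,240));print(t,plan(t,P0[2]+np.pi/2))
cv2.imwrite("pics/w4.png",optics.snapshot("wrist")[:,:,::-1])
for th in(2.6,2.3,0):print(proj("wrist",fw(P0,(-100+60*np.cos(th),0,75+60*np.sin(th)))))
E
```

```text
clock: 14.55
tcp_pos: [449.6, -155.3, 242.3]
tool_rot: [3.141, -0.001, -0.179]
force: [-0.6, 0.3, 0.7]
opening: 0.549
grasp_force: 0.0
[ 637.27874264 -189.05154592  240.        ] (array([ 1.907e-01, -1.000e-04,  2.400e-03]), array([ 4.000e-02, -2.000e-02, -8.998e+01]))
[319.94507376 201.78214254]
[319.91738871 194.33253836]
[319.94881428  84.76940477]
```

View pics/w4.png

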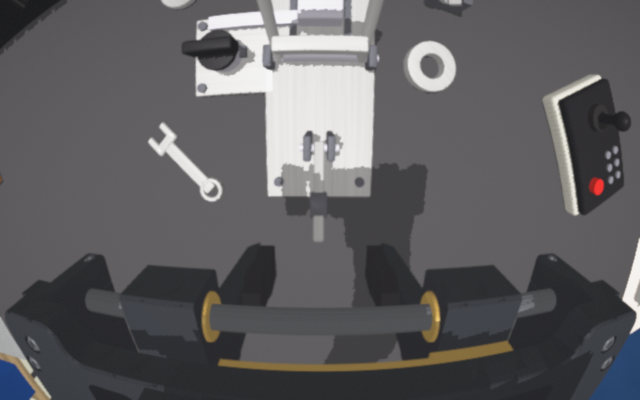

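The catch is fully over: its boss is at (319,203), which matches the 2.6 stop. The knob is still turned. Going to the lever.

```bash
python3 -m creep '[[0.01,0,0,0,0,-6],[0.025,0,0,0,0,-14],[0.04,0,0,0,0,-22],[0.057,0,0,0,0,-30],[0.074,0,0,0,0,-38],[0.09,0,0,0,0,-46],[0.107,0,0,0,0,-54],[0.124,0,0,0,0,-62],[0.14,0,0,0,0,-70],[0.157,0,0,0,0,-78],[0.175,0,0,0,0,-86],[0.19,0,0,0,0,-90],[0.19,0,0,0,0,-90],[0.19,0,0,0,0,-90],[0.19,0,0,0,0,-90]]'
python3 - <<'E'
from h import *
s=readout.state();print(s["joints"])
print(plan(fw(P0,(51.4,0,152)),P0[2]+np.pi/2))
E
```

```text
clock: 16.1
tcp_pos: [635.4, -188.7, 241.3]
tool_rot: [-3.139, 0.0, 1.392]
force: [0.3, -0.7, 0.3]
opening: 0.551
grasp_force: 0.0
[ 0.45010109  0.76735702 -0.4554816   1.42567959  0.36320642  1.03466559
 -0.26066419]
(array([-0.    ,  0.0021,  0.0893]), array([-0.14,  0.01, -0.02]))
```

```bash
python3 -m creep '[[0,0.001,0.02,0,0,0],[0,0.001,0.045,0,0,0],[0,0.001,0.065,0,0,0],[0,0.001,0.08,0,0,0],[0,0.001,0.09,0,0,0],[0,0.001,0.09,0,0,0],[0,0.001,0.09,0,0,0]]'
python3 -m creep '[[0,0,0,0,0,0],[0,0,0,0,0,0],[0,0,0,0,0,0],[0,0,0,0,0,0],[0,0,0,0,0,0],[0,0,0,0,0,0],[0,0,0,0,0,0],[0,0,0,0,0,0]]' -1 40
```

```text
clock: 16.8
tcp_pos: [638.1, -189.1, 152.9]
tool_rot: [3.141, -0.0, 1.392]
force: [-0.4, -0.2, -1.4]
opening: 0.55
grasp_force: 0.0
clock: 17.6
tcp_pos: [636.9, -189.0, 152.5]
tool_rot: [-3.14, 0.0, 1.392]
force: [-5.0, 0.6, 6.1]
opening: 0.209
grasp_force: 39.4
```

```bash
python3 -m creep '[[0,-0.007,-0.0025,0,0,0],[0,-0.0145,-0.0045,0,0,0],[0,-0.0215,-0.006,0,0,0],[0,-0.029,-0.0075,0,0,0],[0,-0.0365,-0.008,0,0,0],[0,-0.044,-0.009,0,0,0],[0,-0.0515,-0.009,0,0,0],[0,-0.059,-0.009,0,0,0],[0,-0.0665,-0.008,0,0,0],[0,-0.074,-0.0075,0,0,0],[0,-0.081,-0.006,0,0,0],[0,-0.0885,-0.0045,0,0,0],[0,-0.092,-0.0035,0,0,0],[0,-0.0955,-0.0025,0,0,0],[0,-0.0965,-0.002,0,0,0],[0,-0.0965,-0.002,0,0,0],[0,-0.0965,-0.002,0,0,0]]'
python3 - <<'E'
from h import *
import cv2
s=readout.state();print(s["tcp_pos"],s["force"],s["grasp_force"],s["opening"])
d=R.from_euler("z",-P0[2]).apply(s["tcp_pos"]-np.array([P0[0],P0[1],0]));print(d,.35-np.arctan2(d[0],d[2]+18.7-30))
a=cv2.resize(optics.snapshot("top")[130:310,320:480,::-1],(400,450),interpolation=2)
b=cv2.resize(optics.snapshot("side")[200:380,300:460,::-1],(400,450),interpolation=2)
cv2.imwrite("pics/w5.png",np.hstack([a,b]))
E
```

```text
clock: 19.3
tcp_pos: [550.6, -172.1, 156.9]
tool_rot: [3.124, -0.003, 1.393]
force: [10.9, -2.6, -0.4]
opening: 0.209
grasp_force: 39.9
[ 550.61973468 -172.13593529  156.85815689] [10.94484804 -2.58332751 -0.42037246] 39.878384470939636 0.20881964504369227
[-36.88614103   1.21607833 156.85815689] 0.5981870950117603
```

View pics/w5.png

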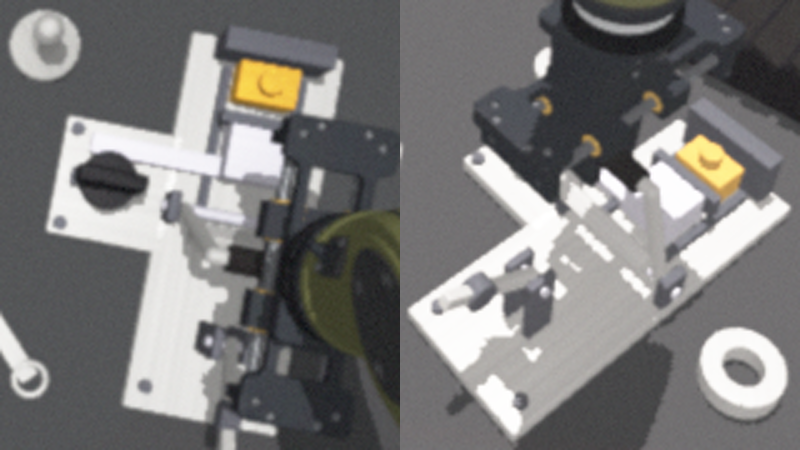

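The lever is pulled to about 0.60 with the jaw drawn back and the part undisturbed. The arm is lagging against the spring, so I'll pull a bit further to the stop.

```bash
python3 -m creep '[[0,-0.003,0.001,0,0,0],[0,-0.006,0.002,0,0,0],[0,-0.009,0.003,0,0,0],[0,-0.009,0.003,0,0,0],[0,-0.009,0.003,0,0,0],[0,-0.009,0.003,0,0,0]]' -1 50
python3 - <<'E'
from h import *
s=readout.state()
d=R.from_euler("z",-P0[2]).apply(s["tcp_pos"]-np.array([P0[0],P0[1],0]));print(d,.35-np.arctan2(d[0],d[2]+18.7-30))
E
```

```text
clock: 20.0
tcp_pos: [542.8, -170.6, 154.1]
tool_rot: [3.122, -0.003, 1.393]
force: [12.8, -3.0, -0.8]
opening: 0.207
grasp_force: 49.4
[-44.86148283   1.2901022  154.06023621] 0.6544725050624345
```

```bash
python3 -m creep '[[0,-0.002,0.001,0,0,0],[0,-0.004,0.001,0,0,0],[0,-0.006,0.002,0,0,0],[0,-0.006,0.002,0,0,0],[0,-0.006,0.002,0,0,0],[0,-0.006,0.002,0,0,0]]'
python3 - <<'E'
from h import *
s=readout.state()
d=R.from_euler("z",-P0[2]).apply(s["tcp_pos"]-np.array([P0[0],P0[1],0]));print(d,.35-np.arctan2(d[0],d[2]+18.7-30))
E
```

```text
clock: 20.6
tcp_pos: [542.5, -170.6, 153.9]
tool_rot: [3.11, -0.004, 1.393]
force: [19.8, -3.8, 0.4]
opening: 0.209
grasp_force: 49.3
[-45.18055577   1.31848048 153.90308618] 0.6568223379547993
```

The force rose to 20 N with no further motion, so the lever is on its stop. Handing in while holding it.

```bash
python3 -c "
from cell import robot; print(robot.hand_in())"
```

```text
the job is handed in; nothing more can be done
None
```

The job is handed in: the knob is at its stop, the catch is flipped fully over, and the gripper is holding the lever at its stop with the jaw open and the part undisturbed.

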